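Load the big nut into the spring-fed nut magazine

ROBOT

A 6-joint arm with a two-finger parallel gripper is mounted at the origin on a cart in front of the work surface, level with it; the furniture and walls round the work are solid. World frame = base frame: x ahead of the robot, y to its left, z up, the work surface at z = 0. Lengths are in m, angles in degrees, forces in N, time in s.
With the tool pointing down it reaches from about 0.35 to 0.975 m from the base axis. Payload 4.9 kg.
Tool frame: the origin (TCP) lies at the very end of the fingers, on their centre line; the grasp point (between the pads) lies 19 mm behind it; z points along the fingers, y is the line along which they close (so a half turn about z gives the same grasp; the last joint's range is limited). The gripper opens to 85 mm and grips with 20 to 120 N. Pads are 22 mm wide; open, the fingers measure 114 mm over their backs; the gripper's body (76 mm by 85 mm) begins 54 mm behind the grasp point. The pads swing forward as they close: fully open they stand 13 mm farther back than shut.
Start: joints at [-81.36, 3.019, 92.412, -0, 84.569, -6.818], TCP at [0.167, -0.602, 0.231] pointing down, gripper open.
Joint ranges: [-172.51, 172.51], [-57.92, 126.97], [3.15, 148.05], [-58.71, 238.71], [5.1, 150.11], [-179.66, 179.66]. Speed limits (degrees/s): [147.25, 147.25, 180, 180, 180, 180].

INTERFACE

Orientations are given as a 3x3 rotation matrix whose columns are the frame's x, y, z axes.
In Python, from rig import * gives the robot as it stands.
- The arm moves only by the tool step_arm, never from a script. Its argument "series" is a list of rows, each a list of 5 numbers: the shift along the tool's x, y, z in mm, then the turn about the tool's z in rad, then the opening, from 0 (shut) to 1 (fully open). A call has 1 to 5 rows; each row is the pose to reach, as a shift and turn from the pose commanded when the call began, along the tool's axes at that moment; what a row does not reach only later rows make up. A row lasts 1/12 s, in which the tool goes at most 41.7 mm and 7.16 degrees, less where a joint would pass 70% of its speed; a pose out of reach is approached as far as the arm can. A call with a gripper value outside its range is refused whole. The fingers move at their own pace and stop on an object; the grip force is fixed at half the most. Time passes only in rows, so rows that repeat a pose let the fingers close. It gives the time, the measured TCP pose, the force, the opening and the grip force at its end, in the units of the state.
- sense(): the state, without advancing time (a new reading comes with each control period).
- get_image(name): name is "side" or "top"; returns the picture (384x512x3 uint8, red, green, blue); there is no depth.
- camera_info(name): a dict with "fx", "fy", "cx", "cy" (pixels), "R" (3x3) and "t" (3): a world point X has camera coordinates R X + t. Camera axes: x right, y down, z forward; pixel columns grow to the right and rows downward; lengths in m; the calibration is good to about 2 mm. A picture is of the moment at which its call begins. camera_info takes no time and is no camera call.
- finish_job(): hands the job in; it is judged then, once.
Trained networks look in the newest picture that a camera, given by its name, has taken for a name from the list of things; names that differ only in an ending like _2 or _b are one class to them, and where a whole thing is asked for, a point or a joint stands for the part that bears it (a point fixed in the world has none). Each returns a list of dicts, best first, with "confidence" (0 to 1); they miss things now and then, are a little off and sometimes report something else, mostly with a low value. They report only what shows in the picture. A call takes as long as a camera call. They do not tell look-alikes from the thing itself.
- recognise(camera, thing): "centre" ([x, y, z] in m, in world coordinates, good to about 4 mm: the middle of the surface that is visible of it).
- trace(camera, thing): "pixels" (384x512 bool, what is visible of it).
- landmark_of(camera, thing): "centre" ([x, y, z] in m, in world coordinates, good to about 4 mm: a listed point, or the origin of a listed thing).
The state is a dict: "time_s": time; "joints": joint angles; "qd": joint speeds; "effort": joint torques, N m; "eef_pos": TCP position; "tool_rot": TCP orientation; "contact_force": force on the tool from outside, world axes, zero at the start; "wrist_torque": the same for the moment, N m; "gripper_width": finger opening in m; "finger_force": force on a finger pad.
Only numpy, scipy, OpenCV 4.12 (cv2) and the standard library are available. Lean on these libraries where they do the work, as an engineer would, in place of code of your own. Each camera call takes 0.05 s, during which the arm holds its last target. There are 200 camera calls.

TASK

Load the big rusty nut into the small magazine on the bench: lay it flat in the square blue hopper, on top of the brass follower, then pull the follower right back by its red knob so that the nut drops into the track, and let the spring close the follower on it. In the end the nut lies flat on the floor of the track, held against the end stop by the follower, and nothing holds the knob.

Things in the scene. Friction and masses are not known exactly. Their poses are not given: they have to be found in the camera images.
- nut_centre (a point): Centre of the big nut: rusty brown steel, nearly round, 38 to 40 mm across, 22 mm high, 0.1 to 0.2 kg, a hole through it. It lies loose and flat on the table (this point is 11 mm up); grasp it across its outside from above. A grey steel packing block and a rusty bolt standing on its head also stand about and are not wanted. A tall lever punch stands at the table's back left.
- hopper (a point): Centre of the magazine's hopper at rim level, 32 mm above the table: a 60 x 60 mm square inside blue walls 8 mm thick. +x points along the track to the end stop (wall face at x = +30 mm), y across, z up. The shut brass follower fills it 13 mm below the rim (a nut on it stands 9 mm proud); the track's floor is 24 mm below the rim. All round the hopper but the red knob is lower than the rim.
- pull_knob (a point): Middle of the follower's red pull knob: an upright cylinder 22 mm in diameter, from 40 to 74 mm above the table (this point 57 mm). It sits on the follower's tail, 95 mm from the hopper's centre towards the hopper's -x when shut, and moves with the follower. Pinch it from above and pull it level along the hopper's -x.
- follower (a joint): How far the follower is pulled back, m: 0 = shut on the end stop, 0.080 = right back at its travel stop. A damped spring pushes it shut, 2 N at 0 and 6 N at 0.080; let go, it closes in about half a second. The hopper's rear wall holds the nut back, and it drops into the slick track between 0.04 and 0.065. Shut on the nut it reads 0.036 to 0.040.
Mind the look-alikes: they are no part of the job. Leave any turquoise look-alike of the part that bears nut_centre alone.

How it is judged:
By the outcome, as a careful person would: the job done as asked, in the order asked, and still so for the second after the job is handed in, with the robot touching nothing.
It also fails if it takes over 51 s, if anything falls off the work surface, if the arm or the gripper's body presses on something with over 40 N, if the wrist force passes 120 N, or if a joint passes its speed limit or range.

## Working session

There is one attempt and no reset: what is moved stays moved. The work goes in short steps, Python scripts to look and compute and a tool call to move; the robot and the scene stay as the last step left them, time stands still between calls to the robot, and variables do not carry over. Pictures are saved under pics/ and viewed, at most 10 in all, crops included, and the job is handed in when it is done.

Besides the shell and the picture viewer there is one more tool, called after "Request:" as name(argument=value, ...) on one line, values as JSON. step_arm: Moves the arm, as the interface text tells. Its arguments: {"type":"object","properties":{"series":{"type":"array","items":{"type":"array","items":{"type":"number"}}}},"required":["series"]}

```bash
mkdir -p pics
python3 - <<'E'
from rig import *
import cv2,numpy as np
for c in("top","side"):
    cv2.imwrite(f"pics/{c}0.png",cv2.cvtColor(get_image(c),cv2.COLOR_RGB2BGR))
    for t in("nut_centre","hopper","pull_knob"):
        for r in landmark_of(c,t)[:3]: print(c,t,np.round(r["centre"],4),round(r["confidence"],2))
    i=camera_info(c); print({k:np.round(v,3).tolist() for k,v in i.items()})
s=sense();print(s["tool_rot"],s["eef_pos"],s["time_s"],s["gripper_width"],s["contact_force"])
E
```

```text
top nut_centre [ 0.642  -0.0422  0.0125] 0.75
top nut_centre [ 0.5529 -0.0087  0.0161] 0.73
top nut_centre [0.6412 0.0265 0.0078] 0.71
top hopper [ 0.6006 -0.2731  0.0319] 0.66
top pull_knob [ 0.5173 -0.3149  0.0573] 0.82
{'fx': 376.263, 'fy': 376.263, 'cx': 254.64, 'cy': 197.223, 'R': [[-0.017, -1.0, 0.022], [-0.993, 0.015, -0.119], [0.118, -0.024, -0.993]], 't': [-0.208, 0.586, 0.858]}
side nut_centre [ 0.6405 -0.1214  0.0105] 0.73
side nut_centre [ 0.6428 -0.0411  0.0069] 0.63
side nut_centre [0.645  0.0296 0.0156] 0.54
side hopper [ 0.6059 -0.2758  0.0328] 0.58
side pull_knob [ 0.5175 -0.3125  0.0509] 0.62
{'fx': 491.805, 'fy': 491.805, 'cx': 251.299, 'cy': 191.746, 'R': [[-0.802, 0.597, 0.014], [0.451, 0.621, -0.641], [-0.392, -0.508, -0.767]], 't': [0.557, -0.097, 1.341]}
[[ 9.63820213e-01  2.66553173e-01 -5.38811716e-05]
 [ 2.66553177e-01 -9.63820170e-01  2.88736449e-04]
 [ 2.50318568e-05 -2.92652224e-04 -9.99999957e-01]] [ 0.16657765 -0.6022869   0.23113373] 0.4 0.08523142740160047 [ 1.03919758  0.39726459 -0.85938837]
```

View pics/top0.png

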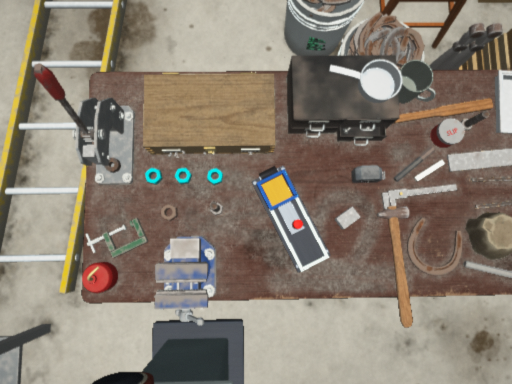

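View pics/side0.png

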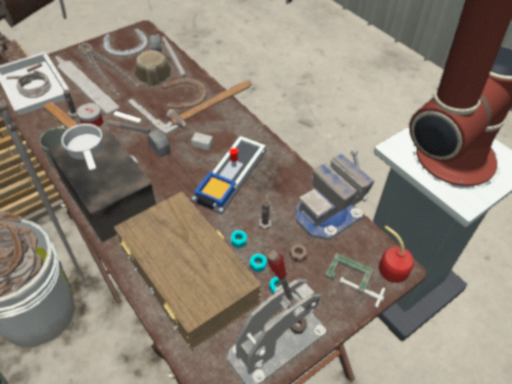

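The top picture shows the loose rusty nut at (169,212), the bolt at (217,208), turquoise nuts at row 175, the hopper at (277,189) and the red knob at (298,224). In the side picture the nut is at (298,253), the hopper at (215,188) and the knob at (234,154). I'll triangulate these precisely.

```bash
cat > h.py <<'E'
from rig import *
import cv2,numpy as np
def ray(c,uv):
    i=camera_info(c);R=np.array(i["R"]);t=np.array(i["t"])
    d=R.T@np.array([(uv[0]-i["cx"])/i["fx"],(uv[1]-i["cy"])/i["fy"],1]);return -R.T@t,d
def atz(c,uv,z):
    o,d=ray(c,uv);return o+d*(z-o[2])/d[2]
def proj(c,X):
    i=camera_info(c);p=np.array(i["R"])@X+np.array(i["t"]);return i["fx"]*p[0]/p[2]+i["cx"],i["fy"]*p[1]/p[2]+i["cy"]
def comp(m,near):
    n,l,s,ce=cv2.connectedComponentsWithStats(m.astype(np.uint8))
    ok=[k for k in range(1,n) if s[k,4]>=15]
    k=min(ok,key=lambda k:np.hypot(*(ce[k]-near)));return l==k,ce[k],s[k]
def knob(c,near):
    im=get_image(c).astype(int);m=(im[...,0]>140)&(im[...,1]<90)&(im[...,2]<90);return comp(m,near)
def go(target,yaw=None):
    s=sense();R=np.array(s["tool_rot"]);d=R.T@(np.array(target)-s["eef_pos"])*1000
    psi=np.arctan2(R[1,0],R[0,0]);print("shift",np.round(d,1),"turn",None if yaw is None else round(psi-np.radians(yaw),4),"t",s["time_s"])
E
python3 - <<'E'
from h import *
near={"top":{"nut":(169,212),"kn":(298,224),"ho":(277,189)},"side":{"nut":(298,253),"kn":(234,154),"ho":(215,188)}}
for c in near:
    im=get_image(c);n=near[c]
    _,ce,s=knob(c,n["kn"]);print(c,"knob",ce,s,atz(c,ce,.065)[:2])
    i=im.astype(int);m=(i[...,0]>170)&(i[...,1]>110)&(i[...,2]<110)
    mm,ce,s=comp(m,n["ho"]);r=cv2.minAreaRect(np.argwhere(mm)[:,::-1].astype(np.float32))
    w=np.array([atz(c,p,.019)[:2] for p in cv2.boxPoints(r)]);print("follower",ce,s,atz(c,ce,.019)[:2],w.round(4).tolist())
    for r in trace(c,"nut_centre"):
        p=r["pixels"]
        ys,xs=np.nonzero(p);print("nut",round(r["confidence"],2),len(xs),xs.mean(),ys.mean(),xs.min(),xs.max(),ys.min(),ys.max(),atz(c,(xs.mean(),ys.mean()),.015)[:2].round(4))
top=get_image("top");a=cv2.resize(top[150:260,120:340],None,fx=3.6,fy=3.6,interpolation=cv2.INTER_CUBIC)
b=cv2.resize(get_image("side")[130:290,180:340],None,fx=1,fy=1)
cv2.imwrite("pics/cr1.png",cv2.cvtColor(a,cv2.COLOR_RGB2BGR))
E
```

```text
top knob [297.50724638 223.63768116] [293 220  10   9  69] [ 0.51651069 -0.31414536]
follower [276.51576994 189.71057514] [262 175  30  30 539] [ 0.60208821 -0.27170826] [[0.6157, -0.2346], [0.6403, -0.2851], [0.5885, -0.3092], [0.5643, -0.2588]]
nut 0.58 176 152.42045454545453 175.27272727272728 145 160 168 183 [0.6426 0.0306]
nut 0.57 164 182.51829268292684 175.7378048780488 175 190 168 183 [ 0.6404 -0.0426]
nut 0.51 155 168.5225806451613 212.20645161290324 161 176 205 220 [ 0.5515 -0.0094]
nut 0.5 203 214.6206896551724 176.01970443349754 207 223 168 184 [ 0.6387 -0.121 ]
side knob [233.93333333 151.22222222] [230 148   9   7  45] [ 0.51474002 -0.31643608]
follower [215.56466877 187.52996845] [203 178  26  20 317] [ 0.59988277 -0.27688911] [[0.6327, -0.2875], [0.5913, -0.3206], [0.5664, -0.2668], [0.608, -0.2355]]
nut 0.7 259 257.86872586872585 262.6795366795367 250 266 254 271 [ 0.6449 -0.0418]
nut 0.68 239 298.11715481171547 253.0 290 306 244 261 [ 0.5558 -0.0083]
nut 0.5 229 238.17467248908298 239.25327510917032 231 246 231 248 [ 0.6437 -0.1189]
nut 0.43 139 274.0071942446043 284.53956834532374 269 281 277 294 [0.6499 0.0226]
```

View pics/cr1.png

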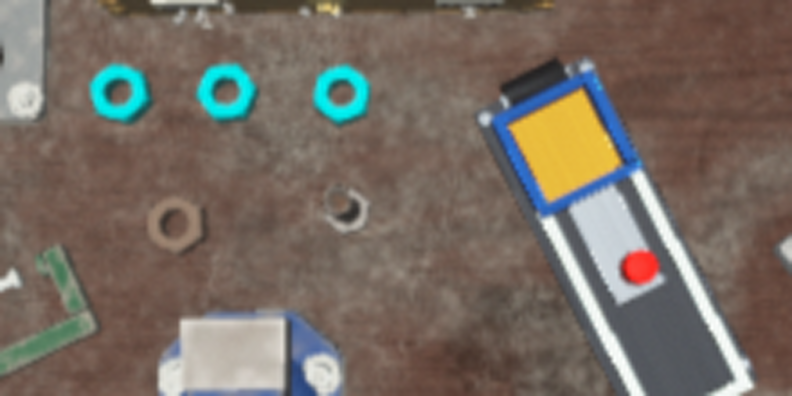

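The crop shows the rusty nut clear of everything at (175,224), with the vise below it, the bolt at (345,208), and the hopper axis at about 26° yaw. I'm moving above the nut with the tool already at the hopper yaw.

Run:
```python
from h import *
go([.5535,-.009,.12],26)
```

```text
shift [ 531.1 -468.8  111.3] turn -0.184 t 0.8
```

Request:
step_arm(series=[[30,-26.5,0,0,0.75],[60,-53,0,0,0.75],[90,-79.5,0,0,0.75],[120,-106,0,0,0.75],[150,-132.5,0,0,0.75]])

```text
time_s: 1.22
eef_pos: [0.2764, -0.4332, 0.2314]
tool_rot: [[0.964, 0.266, 0.0], [0.266, -0.964, -0.0], [0.0, 0.0, -1.0]]
contact_force: [-0.1, -1.0, -0.5]
gripper_width: 0.064
finger_force: 0.0
```

Request:
step_arm(series=[[30,-26.5,0,0,0.75],[60,-53,0,0,0.75],[90,-79.5,0,0,0.75],[120,-106,0,0,0.75],[150,-132.5,0,0,0.75]])

```text
time_s: 1.63
eef_pos: [0.3858, -0.2653, 0.2317]
tool_rot: [[0.964, 0.266, 0.001], [0.266, -0.964, -0.001], [0.001, 0.001, -1.0]]
contact_force: [1.3, 0.0, 0.6]
gripper_width: 0.064
finger_force: 0.0
```

Request:
step_arm(series=[[30,-26.5,0,0,0.75],[60,-53,0,0,0.75],[90,-79.5,0,0,0.75],[120,-106,0,0,0.75],[150,-132.5,0,-0.1,0.75]])

```text
time_s: 2.05
eef_pos: [0.4952, -0.0974, 0.2317]
tool_rot: [[0.932, 0.363, 0.001], [0.363, -0.932, -0.0], [0.001, 0.001, -1.0]]
contact_force: [-0.2, -1.3, 0.8]
gripper_width: 0.0642
finger_force: 0.0
```

Run:
```python
from h import *
go([.5535,-.009,.12],26);s=sense();print(s["eef_pos"],s["gripper_width"])
```

```text
shift [ 86.4 -61.2 111.7] turn -0.0822 t 2.05
[ 0.49515121 -0.09735123  0.23168709] 0.0641673539221228
```

Request:
step_arm(series=[[25,-18,20,0,0.75],[50,-36,45,0,0.75],[70,-50,70,-0.04,0.75],[86.5,-61,92,-0.082,0.75],[86.5,-61,112,-0.082,0.75]])

```text
time_s: 2.47
eef_pos: [0.554, -0.0083, 0.118]
tool_rot: [[0.898, 0.441, 0.0], [0.441, -0.898, 0.001], [0.001, -0.001, -1.0]]
contact_force: [-0.8, 0.2, 0.2]
gripper_width: 0.0638
finger_force: 0.0
```

Run:
```python
from h import *
go([.5535,-.009,.011],26)
for c in("top","side"):
    cv2.imwrite(f"pics/a_{c}.png",cv2.cvtColor(get_image(c),cv2.COLOR_RGB2BGR))
a=cv2.imread("pics/a_top.png")[150:280,110:270];b=cv2.imread("pics/a_side.png")[190:320,220:380]
cv2.imwrite("pics/a.png",cv2.resize(np.hstack([a,b]),None,fx=2.4,fy=2.4,interpolation=cv2.INTER_CUBIC))
```

```text
shift [ -0.9   0.5 107. ] turn 0.0028 t 2.4667
```

View pics/a.png

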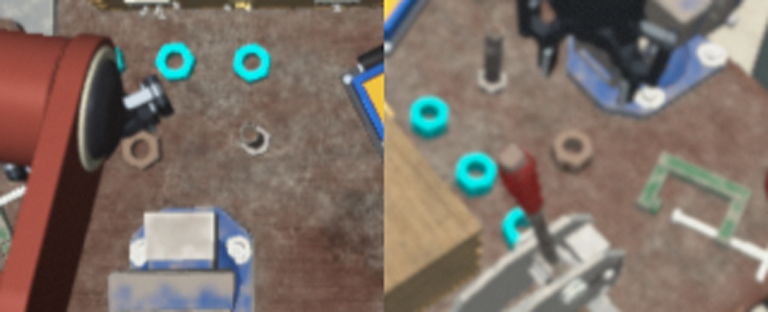

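The crops show the nut unobscured at top px (169,212) and side px (298,253), and the fingertips project where expected, straight above it. Descending and gripping the nut's upper half.

Request:
step_arm(series=[[-1,0.5,35,0,0.75],[-1,0.5,68,0,0.75],[-1,0.5,90,0,0.75],[-1,0.5,102,0,0.75],[-1,0.5,108,0,0.75]])

```text
time_s: 2.98
eef_pos: [0.5516, -0.0125, 0.0105]
tool_rot: [[0.9, 0.436, -0.002], [0.436, -0.9, 0.0], [-0.001, -0.001, -1.0]]
contact_force: [0.5, -0.3, -0.0]
gripper_width: 0.0644
finger_force: 0.0
```

Request:
step_arm(series=[[0,0,0,0,0.5],[0,0,0,0,0.3],[0,0,0,0,0.2],[0,0,0,0,0.2],[0,0,0,0,0.2]])

```text
time_s: 3.4
eef_pos: [0.5542, -0.0125, 0.0138]
tool_rot: [[0.9, 0.437, 0.004], [0.437, -0.9, -0.001], [0.003, 0.003, -1.0]]
contact_force: [-1.2, -1.2, 6.9]
gripper_width: 0.0352
finger_force: 59.6
```

Request:
step_arm(series=[[0,0,-15,0,0.2],[0,0,-40,0,0.2],[0,0,-70,0,0.2],[0,0,-90,0,0.2],[0,0,-90,0,0.2]])

```text
time_s: 3.82
eef_pos: [0.5561, -0.0125, 0.1075]
tool_rot: [[0.9, 0.437, 0.011], [0.437, -0.9, -0.002], [0.009, 0.006, -1.0]]
contact_force: [0.9, 0.0, -1.0]
gripper_width: 0.0349
finger_force: 60.1
```

Run:
```python
from h import *
go([.601,-.274,.11],26);s=sense();print(s["eef_pos"],s["contact_force"])
u,v=map(int,proj("side",np.array(s["eef_pos"])));print(u,v)
im=get_image("side")[v-50:v+50,u-65:u+65]
cv2.imwrite("pics/b.png",cv2.cvtColor(cv2.resize(im,None,fx=5,fy=5,interpolation=cv2.INTER_CUBIC),cv2.COLOR_RGB2BGR))
```

```text
shift [-73.8 254.8  -1.6] turn -0.0018 t 3.8167
[ 0.55612014 -0.01254156  0.10748404] [ 0.91987238  0.00726772 -0.9613172 ]
300 227
```

View pics/b.png

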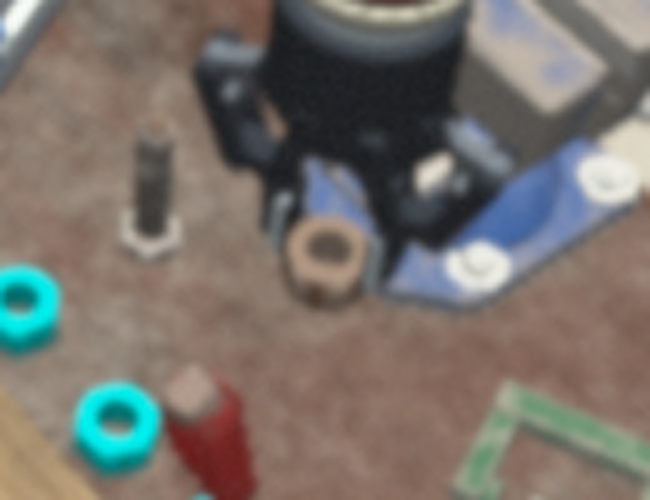

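The crop shows the nut gripped level between the fingertips at (328,260), projecting below them. Carrying it to the hopper.

Request:
step_arm(series=[[-10,35,-10,0,0.2],[-20,72,-15,0,0.2],[-31,108,-15,0,0.2],[-42,145,-15,0,0.2],[-52,181,-15,0,0.2]])

```text
time_s: 4.28
eef_pos: [0.5835, -0.1989, 0.1142]
tool_rot: [[0.9, 0.437, -0.002], [0.437, -0.9, 0.001], [-0.002, -0.002, -1.0]]
contact_force: [0.3, 0.2, -1.8]
gripper_width: 0.0353
finger_force: 60.2
```

Request:
step_arm(series=[[-7,25,0,0,0.2],[-14,50,0,0,0.2],[-21,68,0,0,0.2],[-22,74,0,0,0.2],[-22,74,0,0,0.2]])

```text
time_s: 4.7
eef_pos: [0.5965, -0.2746, 0.1149]
tool_rot: [[0.9, 0.435, -0.002], [0.435, -0.9, 0.001], [-0.001, -0.002, -1.0]]
contact_force: [0.0, 1.2, -1.6]
gripper_width: 0.0346
finger_force: 60.2
```

Run:
```python
from h import *
go([.601,-.274,.036],26);s=sense();print(s["eef_pos"],s["tool_rot"],s["contact_force"],s["gripper_width"])
im=get_image("side");u,v=map(int,proj("side",np.array([.601,-.274,.032])));print(u,v,proj("side",np.array(s["eef_pos"])))
im=im[v-60:v+50,u-65:u+65]
cv2.imwrite("pics/c.png",cv2.cvtColor(cv2.resize(im,None,fx=5,fy=5,interpolation=cv2.INTER_CUBIC),cv2.COLOR_RGB2BGR))
```

```text
shift [ 4.4  1.6 78.9] turn -0.0037 t 4.7
[ 0.59648056 -0.27455119  0.11489449] [[ 9.00393036e-01  4.35074688e-01 -1.54829999e-03]
 [ 4.35076523e-01 -9.00392749e-01  1.14784239e-03]
 [-8.94680914e-04 -1.70713827e-03 -9.99998143e-01]] [ 0.0097306   1.16442686 -1.58020971] 0.03458096513618066
215 185 (np.float64(215.63548304012437), np.float64(161.10686450292079))
```

View pics/c.png

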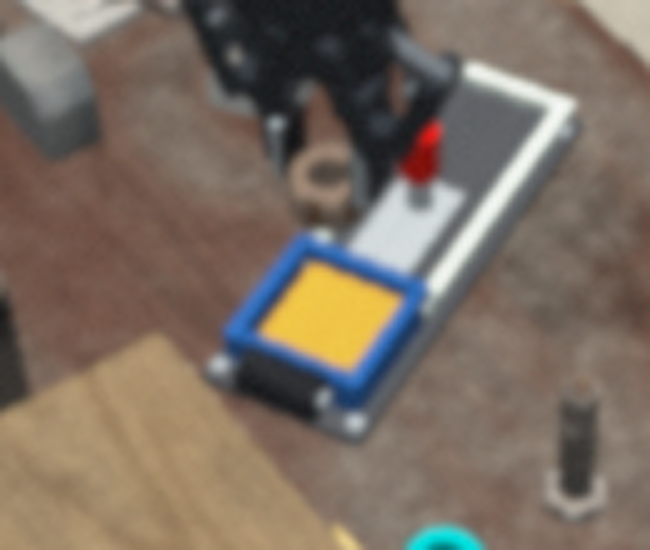

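The nut at (322,185) hangs straight above the hopper at (330,315). Lowering in two stages.

Request:
step_arm(series=[[2,1,25,0,0.2],[4,1.5,50,0,0.2],[4.5,1.5,65,0,0.2],[4.5,1.5,73,0,0.2],[4.5,1.5,77,0,0.2]])

```text
time_s: 5.17
eef_pos: [0.6006, -0.2714, 0.0372]
tool_rot: [[0.899, 0.438, -0.003], [0.438, -0.899, 0.002], [-0.002, -0.003, -1.0]]
contact_force: [0.0, 0.3, -0.5]
gripper_width: 0.0353
finger_force: 60.2
```

Request:
step_arm(series=[[0,0,1,0,0.2],[0,0,2,0,0.2],[0,0,2,0,0.2]])

```text
time_s: 5.42
eef_pos: [0.6026, -0.2735, 0.0387]
tool_rot: [[0.9, 0.437, 0.002], [0.437, -0.9, -0.001], [0.001, 0.002, -1.0]]
contact_force: [0.0, -0.5, -1.0]
gripper_width: 0.0347
finger_force: 60.2
```

Request:
step_arm(series=[[0,0,1,0,0.2],[0,0,2,0,0.2],[0,0,3,0,0.2],[0,0,3,0,0.2]])

```text
time_s: 5.75
eef_pos: [0.6017, -0.2732, 0.0344]
tool_rot: [[0.9, 0.436, 0.0], [0.436, -0.9, -0.0], [0.0, 0.0, -1.0]]
contact_force: [0.1, 0.1, -1.4]
gripper_width: 0.0352
finger_force: 60.2
```

Request:
step_arm(series=[[0,0,1,0,0.2],[0,0,2,0,0.2],[0,0,2,0,0.2]])

```text
time_s: 6.0
eef_pos: [0.602, -0.2734, 0.0329]
tool_rot: [[0.9, 0.437, 0.001], [0.437, -0.9, -0.0], [0.0, 0.001, -1.0]]
contact_force: [0.1, 0.7, 2.2]
gripper_width: 0.035
finger_force: 60.5
```

Request:
step_arm(series=[[0,0,0,0,0.5],[0,0,0,0,0.6],[0,0,0,0,0.65],[0,0,-2,0,0.7],[0,0,-8,0,0.7]])

```text
time_s: 6.42
eef_pos: [0.601, -0.2727, 0.0393]
tool_rot: [[0.9, 0.437, -0.002], [0.437, -0.9, 0.001], [-0.001, -0.002, -1.0]]
contact_force: [-0.2, 0.3, 0.3]
gripper_width: 0.06
finger_force: 0.0
```

Request:
step_arm(series=[[0,0,-25,0,0.7],[0,0,-55,0,0.7],[-10,0,-85,0,0.7],[-35,0,-85,0,0.7],[-70,0,-85,0,0.7]])

```text
time_s: 6.83
eef_pos: [0.5414, -0.3046, 0.1299]
tool_rot: [[0.898, 0.439, 0.007], [0.439, -0.898, -0.004], [0.004, 0.007, -1.0]]
contact_force: [0.1, -0.6, -0.0]
gripper_width: 0.0597
finger_force: 0.0
```

Run:
```python
from h import *
A=np.array([np.cos(np.radians(26)),np.sin(np.radians(26))])
k=np.array([.601,-.274])-A*.095;print(k)
go([*k,.12],26);s=sense();print(s["eef_pos"],s["gripper_width"],s["contact_force"])
im=get_image("side")
im=im[125:235,150:280]
cv2.imwrite("pics/d.png",cv2.cvtColor(cv2.resize(im,None,fx=5,fy=5,interpolation=cv2.INTER_CUBIC),cv2.COLOR_RGB2BGR))
```

```text
[ 0.51561457 -0.31564526]
shift [-28.1  -1.5   9.8] turn 0.001 t 6.8333
[ 0.54140561 -0.30461608  0.1299164 ] 0.05971182683112772 [ 0.09550694 -0.60855572 -0.01528801]
```

View pics/d.png

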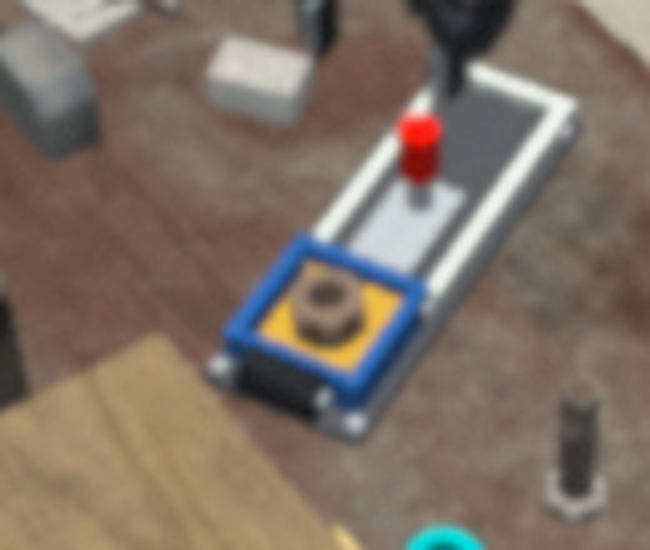

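The nut lies flat on the follower inside the hopper at (328,308). On to the knob.

Request:
step_arm(series=[[-14,-1,5,0,0.6],[-28,-1.5,20,0,0.6],[-28,-1.5,45,0,0.6],[-28,-1.5,65,0,0.6],[-28,-1.5,80,0,0.6]])

```text
time_s: 7.3
eef_pos: [0.5117, -0.314, 0.0431]
tool_rot: [[0.9, 0.436, -0.002], [0.436, -0.9, 0.002], [-0.001, -0.002, -1.0]]
contact_force: [0.7, 0.6, 0.1]
gripper_width: 0.0512
finger_force: 0.0
```

Request:
step_arm(series=[[0,0,0,0,0.4],[0,0,0,0,0.2],[0,0,0,0,0],[0,0,0,0,0],[0,0,0,0,0]])

```text
time_s: 7.72
eef_pos: [0.5136, -0.3163, 0.0456]
tool_rot: [[0.9, 0.437, 0.002], [0.437, -0.9, -0.004], [0.0, 0.005, -1.0]]
contact_force: [2.1, -6.3, -11.4]
gripper_width: 0.0201
finger_force: 59.0
```

Request:
step_arm(series=[[-8,0,0,0,0],[-18,0,0,0,0],[-28,0,0,0,0],[-38,0,0,0,0],[-46,0,0,0,0]])

```text
time_s: 8.13
eef_pos: [0.4732, -0.336, 0.0456]
tool_rot: [[0.9, 0.436, 0.006], [0.437, -0.9, -0.004], [0.004, 0.006, -1.0]]
contact_force: [9.0, -5.4, -14.2]
gripper_width: 0.02
finger_force: 59.5
```

Request:
step_arm(series=[[-8,0,0,0,0],[-16,0,0,0,0],[-24,0,0,0,0],[-30,0,0,0,0],[-33,0,0,0,0]])

```text
time_s: 8.55
eef_pos: [0.4436, -0.3505, 0.0456]
tool_rot: [[0.9, 0.436, 0.006], [0.436, -0.9, -0.004], [0.004, 0.006, -1.0]]
contact_force: [9.4, -5.6, -14.1]
gripper_width: 0.0202
finger_force: 59.5
```

Request:
step_arm(series=[[-1,0,0,0,0],[-1,0,0,0,0],[-1,0,0,0,0],[-1,0,0,0,0]])

```text
time_s: 8.88
eef_pos: [0.4431, -0.3507, 0.0456]
tool_rot: [[0.9, 0.436, 0.006], [0.436, -0.9, -0.004], [0.004, 0.006, -1.0]]
contact_force: [8.3, -5.8, -14.7]
gripper_width: 0.0202
finger_force: 59.5
```

Run:
```python
from h import *
s=sense();print(s["eef_pos"],s["gripper_width"],s["contact_force"])
im=get_image("side")
im=im[105:225,150:290]
cv2.imwrite("pics/e.png",cv2.cvtColor(cv2.resize(im,None,fx=5,fy=5,interpolation=cv2.INTER_CUBIC),cv2.COLOR_RGB2BGR))
```

```text
[ 0.44307483 -0.35071908  0.04564283] 0.02023989296506009 [  8.33966678  -5.82744697 -14.66653867]
```

View pics/e.png

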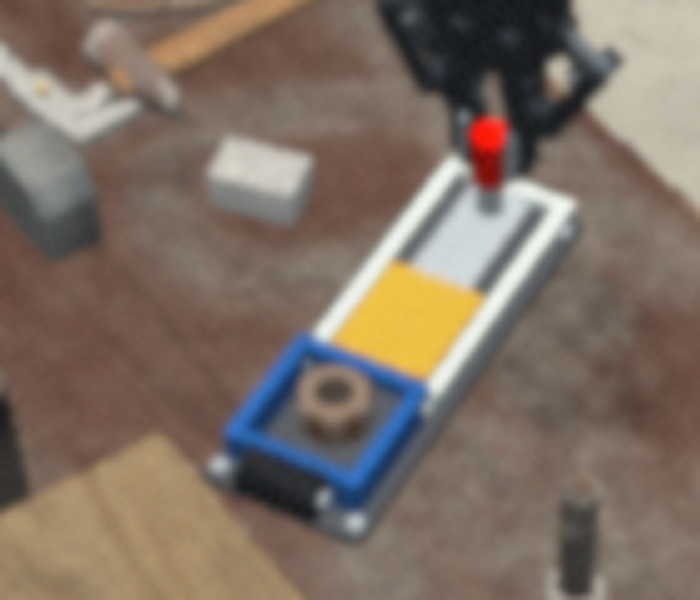

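The follower is almost fully back and the nut sits flat on the dark track floor at (335,402). I'll pull the last few mm to the stop, then release.

Request:
step_arm(series=[[-1,0,0,0,0],[-2,0,0,0,0],[-3,0,0,0,0],[-3,0,0,0,0],[-3,0,0,0,0]])

```text
time_s: 9.35
eef_pos: [0.4417, -0.3514, 0.0456]
tool_rot: [[0.9, 0.436, 0.009], [0.436, -0.9, -0.003], [0.007, 0.007, -1.0]]
contact_force: [14.1, -3.9, -16.1]
gripper_width: 0.0202
finger_force: 59.3
```

Force rose without further travel, so the follower is at its stop. Releasing.

Request:
step_arm(series=[[0,0,0,0,0.6],[0,0,0,0,0.6],[0,0,0,0,0.6],[0,0,0,0,0.6],[0,0,0,0,0.6]])

```text
time_s: 9.77
eef_pos: [0.4385, -0.3513, 0.0462]
tool_rot: [[0.9, 0.437, 0.001], [0.437, -0.9, -0.001], [0.0, 0.001, -1.0]]
contact_force: [-0.5, -0.0, 1.1]
gripper_width: 0.051
finger_force: 0.0
```

Request:
step_arm(series=[[0,0,0,0,0.6],[0,0,-20,0,0.6],[0,0,-50,0,0.6],[0,0,-80,0,0.6],[0,0,-110,0,0.6]])

```text
time_s: 10.18
eef_pos: [0.4378, -0.3505, 0.1563]
tool_rot: [[0.9, 0.436, -0.001], [0.436, -0.9, 0.001], [-0.0, -0.001, -1.0]]
contact_force: [0.4, -0.8, -0.9]
gripper_width: 0.0512
finger_force: 0.0
```

Run:
```python
from h import *
s=sense();print(s["eef_pos"],s["contact_force"],s["time_s"])
_,ce,_=knob("side",(240,145));p=atz("side",ce,.066)[:2];print(ce,p,"q",.095-np.hypot(*(np.array([.601,-.274])-p))*1)
im=get_image("side")
im=im[105:225,150:290]
cv2.imwrite("pics/f.png",cv2.cvtColor(cv2.resize(im,None,fx=5,fy=5,interpolation=cv2.INTER_CUBIC),cv2.COLOR_RGB2BGR))
```

```text
[ 0.43784302 -0.35053881  0.15629311] [ 0.41319578 -0.78855201 -0.88658461] 10.1833
[240.125   143.09375] [ 0.48540036 -0.33020699] q -0.03353988352464826
```

View pics/f.png

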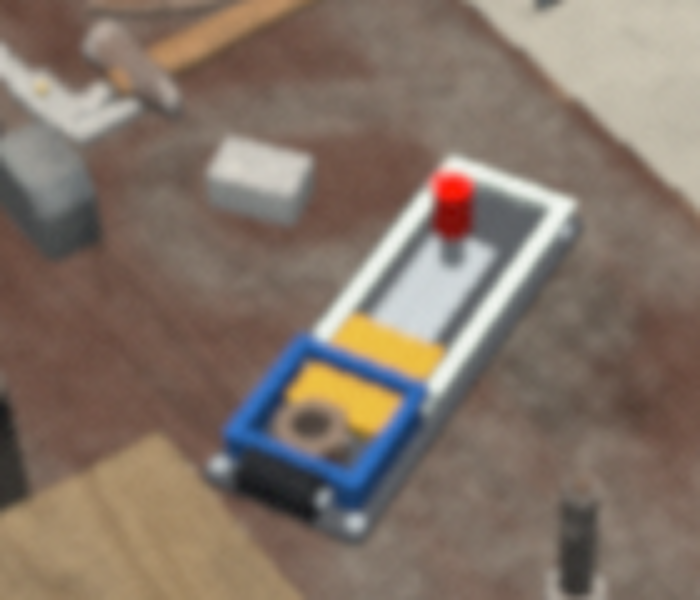

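The follower has closed on the nut, which lies flat at (315,425) against the end stop with the knob free. One last check from both cameras before handing in.

Run:
```python
from h import *
p0={"top":np.array([.51651,-.31415]),"side":np.array([.51474,-.31644])}
for c,n in(("top",(303,236)),("side",(240,143))):
    _,ce,st=knob(c,n);print(c,ce,st[4],np.hypot(*(atz(c,ce,.065)[:2]-p0[c])))
```

```text
top [304.83098592 237.5915493 ] 71 0.03575164930982368
side [240.21875 143.1875 ] 32 0.033115909898453706
```

```bash
python3 -c "
from rig import *
print(finish_job())"
```

```text
the job is handed in; nothing more can be done
None
```

The job is handed in: the rusty nut lies flat on the track floor against the end stop. The follower is closed on it at about 0.036 m by the top camera (0.033 m by the side one, where fewer knob pixels showed), and the knob is free.

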